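Hold the thermometer head over the beaker

ROBOT

A 6-joint arm with a two-finger parallel gripper is mounted at the origin on a cart in front of the work surface, level with it; the furniture and walls round the work are solid. World frame = base frame: x ahead of the robot, y to its left, z up, the work surface at z = 0. Lengths are in m, angles in rad, forces in N, time in s.
With the tool pointing down it reaches from about 0.275 to 0.825 m from the base axis. Payload 4.9 kg.
Tool frame: the origin (TCP) lies midway between the tips of the shut fingers; the grasp point (between the pads) lies 19 mm behind it; z points along the fingers, y is the line along which they close (so a half turn about z gives the same grasp; the last joint's range is limited). The gripper opens to 85 mm and grips with 20 to 120 N. Pads are 22 mm wide; open, the fingers measure 114 mm over their backs; the gripper's body (76 mm by 85 mm) begins 54 mm behind the grasp point. The pads swing forward as they close: fully open they stand 13 mm farther back than shut.
Start: joints at [-1.348, 0.326, -0.193, 1.052, 0, 1.437], TCP at [0.192, -0.515, 0.231] pointing down, gripper open.
Joint ranges: [-2.65, 2.65], [-0.97, 1.79], [-1.3, 1.35], [-1.93, 2.1], [-1.47, 1.37], [-3.14, 3.14]. Speed limits (rad/s): [2.57, 2.57, 3.14, 3.14, 3.14, 3.14].

INTERFACE

Orientations are given as a unit quaternion [w, x, y, z].
In Python, from plant import env, claw, camera, look_for, trace, pinpoint gives the robot as it stands. The module is installed in compiled form; this text tells all that it offers. Calls block until the motion is done:
- env.move_to(position, orientation): joint-space move of the TCP to a pose.
- env.move_straight(position, ori=None, feed=0.15, max_force=None): straight line of the TCP; ori=None keeps the orientation; feed is the mean speed in m/s. With max_force (N) it stops when the force on the tool has changed by that much, and returns True; else False.
- env.movej(angles): joint-space move.
- claw.set_gripper(opening): finger opening in m; the grip force is fixed at half the most; returns when the fingers have stopped.
- env.hold(seconds).
- env.ik(position, orientation): joint angles nearest the present ones, or None.
- camera(name): name is "scene" or "top" or "wrist"; returns a dict with "img" (480x640x3 uint8, blue, green, red), "mtx" (3x3 intrinsics, pixels), "R" (3x3) and "t" (3): a world point X has camera coordinates R X + t; the wrist camera has in their place "mount" (4x4, takes a point from camera to tool coordinates, whose origin is the TCP and whose axes are the flange's). Camera axes: x right, y down, z forward; pixel columns grow to the right and rows downward; lengths in m; the calibration is good to about 2 mm. A picture is of the moment at which its call begins: read the wrist's pose just before it. There is no depth.
A pose or a line that the arm cannot do raises env.IKError and nothing moves.
- env.sign_off(): hands the job in; it is judged then, once.
Trained networks look in a picture, given as the dict that the camera call returned (one of the last four; its "shot" number tells which), for a name from the list of things; names that differ only in an ending like _2 or _b are one class to them, and where a whole thing is asked for, a point or a joint stands for the part that bears it (a point fixed in the world has none). Each returns a list of dicts, best first, with "p" (0 to 1); they miss things now and then, are a little off and sometimes report something else, mostly with a low value. They report only what shows in the picture. A call takes as long as a camera call.
- look_for(picture, name): "rect" ([left, top, right, bottom] in pixels, round what is visible of it).
- trace(picture, name): "region" (480x640 bool, what is visible of it) and "rect" ([left, top, right, bottom] in pixels, round what is visible of it).
- pinpoint(picture, name): "at" ([row, column] in pixels: a listed point, or the origin of a listed thing).
Readings, each from a call of its own:
- env.read_clock(): time.
- env.read_joint_pos(): joint angles.
- env.read_joint_velocities(): joint speeds.
- env.read_joint_torque(): joint torques, N m.
- env.read_ee_pos(): TCP position.
- env.read_orientation(): TCP orientation.
- env.read_force(): force on the tool from outside, world axes, zero at the start.
- env.read_moment(): the same for the moment, N m.
- env.read_grip_width(): finger opening in m.
- env.read_grasp_force(): force on a finger pad.
Only numpy, scipy, OpenCV 4.12 (cv2) and the standard library are available. Lean on these libraries where they do the work, as an engineer would, in place of code of your own. Each camera call takes 0.05 s, during which the arm holds its last target. There are 200 camera calls.

TASK

Press the treadle on the thermometer stand right down to its stop so that the lens cover drops away. Then squeeze the lock button in on the white measuring head at the end of the telescoping arm, draw the arm out to its 100 mm mark so that the lens is over the beaker, and finish while still holding it there with the button squeezed in, because the arm springs home when let go. Leave the beaker and the other things on the bench where they are.

Things in the scene. Friction and masses are not known exactly. Their poses are not given: they have to be found in the camera images.
- stand: thermometer stand, fixed. Origin: underside of the base, below the arm; +x to its rear, the arm comes out to its -x, +y left, z up. Turned 0 to 23 degrees. Base plate 300 x 130, 10 mm high (x -170 to 130), white housing at its rear (x 43 to 127, 51 mm high), column. Treadle on a foot at the left (y 60 to 160). Bracket left under the head (y to 56, z to 188 mm).
- sleeve_mouth (a point): front edge of the level aluminium sleeve on the column, at its middle; the edge is the index of the scale. The sleeve is 28 mm wide, 32 mm high, 130 mm long to the rear (stand +x); clamp and column behind it reach z 235 mm. A steel bar, the telescoping arm, slides in it and carries the white measuring head.
- treadle (a joint): angle of the sprung treadle, rad: 0 up, 0.28 down on its stop. Aluminium plate, ribbed black rubber pad, 54 x 88 mm; pivots about a pin along y at stand x 37, y 115, z 20 mm; free end to -x, 48 mm above the bench when up, 24 down. 3 N at the pad to start, 8 N to reach the stop; springs up when let go. Close to the stop it draws the bolt of the lens cover.
- treadle_pad (a point): point to press: top of the treadle's rubber pad, middle of its width, 60 mm from the pivot; moves with the treadle. When up it lies at stand x -18, y 115, z 45 mm; pressing to the stop lowers it by 16 mm.
- cover (a joint): angle of the grey lens cover, a tray 63 x 40 mm under and in front of the lens: 0 shut and bolted, its front wall bars the way of the lens barrel; 1.25 rad dropped open, by weight and spring, and it stays open.
- boom (a joint): extension of the telescoping arm, m: 0 parked and locked, 0.125 end of travel, towards stand -x. Equals the scale reading at the sleeve's front edge: black lines across the bar every 10 mm, thicker at 50 and 100 mm, short ones half way. A return spring always pulls it home with 3 to 4.5 N.
- grip (a point): middle of the grip, the white block on top of the measuring head: 36 mm along stand x, 22 mm along y, top 16 mm above this point, sides clear to 30 mm below it. Parked at stand x -6, y 0, z 236 mm; moves with the arm. Left face (+y) has the lock button, right face is fixed. Pinch it from above along stand y: 31 mm over the button, 23 mm squeezed in.
- lock_button (a joint): travel of the lock button, m: 0 out, 0.008 fully in. Round grey button, 23 mm diameter, centred beside the grip point on the grip's left face, stands out 9 mm, moves to stand -y; 3 N to start, 6.5 N fully in. Over 4 mm the arm is free; when out the parked arm is locked.
- lens (a point): centre of the lens, lower end of the black barrel (28 mm diameter) under the head; stand x -8, y 0, z 168 mm when parked; moves with the arm.
- beaker: glass beaker, 102 mm diameter, 139 mm tall, loose, 0.3 to 0.6 kg, on a round rubber mat on the base of the stand, centred within 3 mm below the place of the lens at the 100 mm mark (stand x -108, y 0); rim at z 152 mm. Origin: centre of its underside.
- lab_timer: small white bench timer, 24x70x66 mm, standing; loose, a bystander. Origin: centre of its underside.
- marker: black marker pen, 128 mm long, lying; loose, a bystander. Origin: centre of its underside.
- wash_bottle: squeeze wash bottle with bent spout, 191 mm tall; loose, a bystander. Origin: centre of its underside.
- media_bottle: glass screw-cap bottle, 80 mm diameter, 172 mm tall; loose, a bystander. Origin: centre of its underside.
- petri: closed petri dish, 90 mm diameter, 12 mm high; loose, a bystander. Origin: centre of its underside.
- label_tape: roll of tape lying flat, 77 mm diameter, 19 mm high; loose, a bystander. Origin: centre of its underside.

How it is judged:
On the way, in this order (a step that is already met when the one before it is completed fails the run):
1. the treadle is pressed down to its stop (value of joint treadle above 0.245 rad), for 0.05 s.
2. the lock button is squeezed in between the fingers and the arm is coming out (value of joint lock_button above 0.004 m and value of joint boom above 0.02 m and contact force between the fingers and lock_button above 1 N), for 0.1 s.
At the end, for the whole second after the job is handed in: The arm stands still at its 100 mm mark within 4 mm, held in the fingers with the lock button squeezed in (over 4 mm); the lens cover is down, the beaker upright with its centre within 20 mm of below the lens (value of joint boom between 0.096 and 0.104 m and velocity of joint boom between -0.01 and 0.01 m/s and value of joint lock_button above 0.004 m and contact force between the fingers and lock_button above 1 N and value of joint cover above 1 rad and horizontal distance between lens and beaker below 0.02 m and angle between beaker's own z axis and vertical below 0.1 rad); the arm keeps its last pose, push and grip.
It fails at once if the beaker is shifted by more than 15 mm (distance of beaker from where it was at the start of the episode above 0.015 m).
It fails at once if another thing on the bench is shifted by more than 20 mm (distance of any of lab_timer, marker, wash_bottle, media_bottle, petri, label_tape from where it was at the start of the episode above 0.02 m).
It also fails if it takes over 61 s, if anything falls off the work surface, if the arm or the gripper's body presses on something with over 40 N, if the wrist force passes 120 N, or if a joint passes its speed limit or range.

## Working session

There is one attempt and no reset: what is moved stays moved. The work goes in short steps, each a Python script; the robot and the scene stay as the last script left them, time stands still between calls to the robot, and variables do not carry over. Pictures are saved under pics/ and viewed, at most 10 in all, crops included, and the job is handed in when it is done.

```bash
mkdir -p pics; cat > h.py <<'E'
import numpy as np, cv2
from plant import env, claw, camera, look_for, trace, pinpoint
from scipy.spatial.transform import Rotation as Rn
def ray(c,at):
    d=np.linalg.inv(c["mtx"])@np.array([at[1],at[0],1.]); R=np.array(c["R"]);t=np.array(c["t"])
    o=-R.T@t; d=R.T@d; return o,d/np.linalg.norm(d)
def onz(c,at,z):
    o,d=ray(c,at); return o+d*(z-o[2])/d[2]
def meet(r):
    A=sum(np.eye(3)-np.outer(d,d) for o,d in r); b=sum((np.eye(3)-np.outer(d,d))@o for o,d in r)
    return np.linalg.solve(A,b)
def proj(c,X):
    p=np.array(c["mtx"])@(np.array(c["R"])@np.array(X)+c["t"]); return p[:2]/p[2]
def wq(q): return Rn.from_quat([q[1],q[2],q[3],q[0]])
def wrist():
    p=np.array(env.read_ee_pos());q=env.read_orientation();c=camera("wrist")
    T=np.eye(4);T[:3,:3]=wq(q).as_matrix();T[:3,3]=p
    W=np.linalg.inv(T@np.array(c["mount"])); c["R"]=W[:3,:3];c["t"]=W[:3,3]; return c
E
python3 - <<'E'
from h import *
cs={n:camera(n) for n in("scene","top")}
for n,c in cs.items(): cv2.imwrite(f"pics/{n}0.png",c["img"]); print(n,-c["R"].T@c["t"])
Z=dict(stand=0,sleeve_mouth=.236,treadle_pad=.045,grip=.236,lens=.168,beaker=.013)
for k in ["stand","sleeve_mouth","treadle_pad","grip","lens","beaker","lab_timer","marker","wash_bottle","media_bottle","petri","label_tape"]:
    rs=[]
    for n,c in cs.items():
        r=pinpoint(c,k)
        if r: rs.append(ray(c,r[0]["at"])); print(k,n,np.round(r[0]["p"],2),np.round(r[0]["at"]),np.round(onz(c,r[0]["at"],Z.get(k,0)),3))
    if len(rs)==2: print("   meet",np.round(meet(rs),3))
print(env.read_clock(),env.read_orientation(),env.read_grip_width())
E
```

```text
scene [-0.20959984  0.68670061  0.53705881]
top [0.28202994 0.2067841  1.5654969 ]
stand scene 0.94 [311. 316.] [0.535 0.23  0.   ]
stand top 0.77 [240. 315.] [0.558 0.227 0.   ]
   meet [ 0.557  0.223 -0.013]
sleeve_mouth scene 0.68 [219. 305.] [0.508 0.271 0.236]
sleeve_mouth top 0.63 [223. 315.] [0.557 0.223 0.236]
   meet [0.567 0.229 0.209]
treadle_pad scene 0.88 [311. 281.] [0.511 0.33  0.045]
treadle_pad top 0.96 [258. 271.] [0.503 0.338 0.045]
   meet [0.501 0.336 0.053]
grip scene 0.95 [209. 315.] [0.551 0.221 0.236]
grip top 0.78 [227. 316.] [0.548 0.221 0.236]
   meet [0.548 0.222 0.237]
lens scene 0.81 [240. 320.] [0.543 0.215 0.168]
lens top 0.68 [237. 314.] [0.537 0.228 0.168]
   meet [0.534 0.225 0.174]
beaker scene 0.96 [322. 351.] [0.442 0.201 0.013]
beaker top 0.97 [282. 321.] [0.445 0.207 0.013]
   meet [0.443 0.204 0.014]
lab_timer scene 0.68 [380. 197.] [0.451 0.53  0.   ]
lab_timer top 0.75 [274. 195.] [0.46  0.544 0.   ]
   meet [ 0.457  0.536 -0.   ]
marker scene 0.63 [401. 225.] [0.377 0.508 0.   ]
marker top 0.68 [306. 209.] [0.378 0.503 0.   ]
   meet [ 0.379  0.505 -0.003]
wash_bottle scene 0.58 [338. 182.] [0.593 0.516 0.   ]
wash_bottle top 0.93 [229. 206.] [0.584 0.522 0.   ]
   meet [0.582 0.519 0.008]
media_bottle top 0.77 [200. 382.] [0.673 0.047 0.   ]
petri scene 0.59 [307. 438.] [ 0.399 -0.012  0.   ]
petri top 0.8 [304. 399.] [0.392 0.001 0.   ]
   meet [0.39  0.001 0.009]
label_tape scene 0.82 [300. 476.] [ 0.374 -0.111  0.   ]
label_tape top 0.89 [313. 440.] [ 0.372 -0.106  0.   ]
   meet [ 0.371 -0.106  0.003]
1.3 [-3.59639414e-05  9.84130025e-01  1.77448843e-01  4.17800836e-06] 0.08493017660777019
```

View pics/scene0.png

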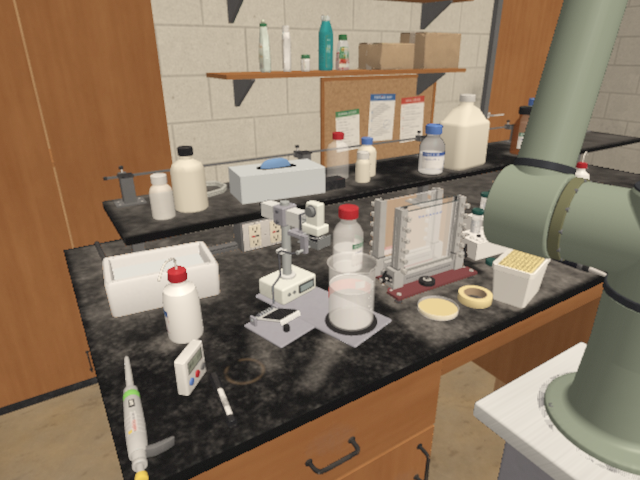

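View pics/top0.png

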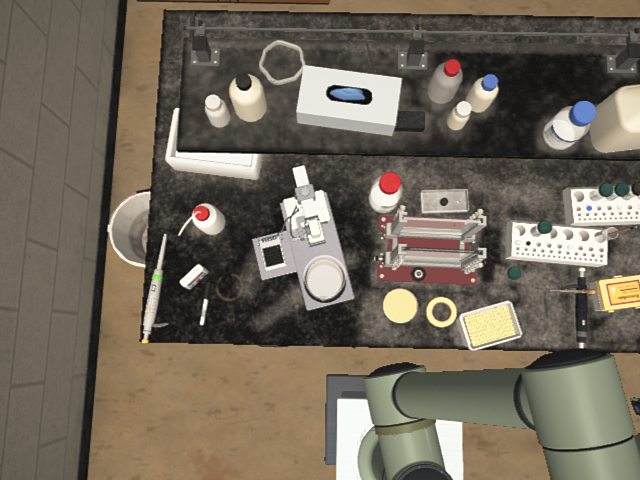

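The scene view shows the stand at about (300,270) and the beaker on its base at (352,300). The treadle is at (280,318) and the head at (315,215). The top view agrees, with the stand turned about 15°. Next I'll fit the stand pose and go above the treadle for a close look.

```bash
cat >> h.py <<'E'
from scipy.optimize import least_squares
L=dict(treadle_pad=(-.018,.115,.045),grip=(-.006,0,.236),lens=(-.008,0,.168),beaker=(-.108,0,.0125),stand=(0,0,0))
def W(s,p): c,n=np.cos(s[2]),np.sin(s[2]); return np.array([s[0]+c*p[0]-n*p[1],s[1]+n*p[0]+c*p[1],p[2]])
def fit(obs,s0=(.555,.224,.25)): # obs: (cam,name,at)
    f=lambda s: np.concatenate([proj(c,W(s,L[n]))-np.array(a)[::-1] for c,n,a in obs])
    r=least_squares(f,s0,loss="soft_l1",f_scale=2.,x_scale=[.01,.01,.03]); return r.x,f(r.x).reshape(-1,2)
def down(yaw,flip=0): # tool y along stand y (or opposite)
    y=np.array([-np.sin(yaw),np.cos(yaw),0])*(-1 if flip else 1); z=np.array([0,0,-1.]); x=np.cross(y,z)
    q=Rn.from_matrix(np.c_[x,y,z]).as_quat(); return [q[3],q[0],q[1],q[2]]
def see(c,names):
    o=[]
    for n in names:
        r=pinpoint(c,n)
        if r and r[0]["p"]>.5: o.append((c,n,r[0]["at"]))
    return o
E
python3 - <<'E'
from h import *
obs=[]
for n in("scene","top"): obs+=see(camera(n),["treadle_pad","grip","lens","beaker"])
s,res=fit(obs); print(s,np.degrees(s[2])); print([(o[1],np.round(r,1)) for o,r in zip(obs,res)])
np.save("s.npy",s)
p=W(s,L["treadle_pad"]);g=W(s,L["grip"])
print(p,g)
for f in(0,1):
    q=down(s[2],f)
    for X in (p+[0,0,.3],p+[0,0,-.02],g-[0,0,.019],W(s,(-.106,0,.217))):
        a=env.ik(X,q); print(f,None if a is None else np.round(a,2))
c=wrist(); print(np.round(c["mount"],3), env.read_clock())
E
```

```text
[0.55039952 0.226177   0.25334818] 14.515781685338588
[('treadle_pad', array([3.5, 1.5])), ('grip', array([2. , 0.2])), ('lens', array([-0.7,  1.6])), ('treadle_pad', array([ 0.7, -3.3])), ('grip', array([-0.7,  1. ])), ('lens', array([-0.8, -1.8])), ('beaker', array([-1.2, -0.8]))]
[0.50414974 0.3329944  0.045     ] [0.54459105 0.22467312 0.236     ]
0 [0.46 0.39 0.19 1.37 0.   0.21]
0 [ 0.46  0.63 -0.29  0.66  0.    0.21]
0 [ 0.27  0.41 -0.11  1.05  0.    0.01]
0 [ 0.27  0.23 -0.37  0.98  0.    0.02]
1 [ 0.46  0.39  0.19  1.37  0.   -2.93]
1 [ 0.46  0.63 -0.29  0.66  0.   -2.93]
1 [ 0.27  0.41 -0.11  1.05  0.   -3.13]
1 [ 0.27  0.23 -0.37  0.98  0.   -3.13]
[[-0.    -0.953 -0.302  0.078]
 [ 1.    -0.    -0.    -0.002]
 [ 0.    -0.302  0.953 -0.142]
 [ 0.     0.     0.     1.   ]] 1.85
```

```bash
python3 - <<'E'
from h import *
s=np.load("s.npy"); q=down(s[2]); p=W(s,L["treadle_pad"])
e=np.array(env.read_ee_pos()); env.move_straight(list(e+[0,0,.17]),feed=.3)
env.move_to(list(p+[0,0,.30]),q); claw.set_gripper(0)
c=wrist(); obs=see(c,["treadle_pad","grip","lens","beaker","sleeve_mouth","stand"]); cv2.imwrite("pics/w1.png",c["img"])
print([(o[1],np.round(o[2])) for o in obs],env.read_ee_pos(),env.read_clock())
o2=[o for o in obs if o[1] in L]
if o2: print([np.round(proj(c,W(s,L[o[1]])),1) for o in o2])
for n in("scene","top"): o2+=see(camera(n),["treadle_pad","grip","lens","beaker"])
s2,r=fit(o2,s); print(s2,np.degrees(s2[2]),[(o[1],np.round(x,1)) for o,x in zip(o2,r)]); np.save("s2.npy",s2)
E
```

```text
[('treadle_pad', array([198., 319.])), ('grip', array([263., 159.])), ('lens', array([235., 189.])), ('beaker', array([119., 224.])), ('sleeve_mouth', array([282., 180.])), ('stand', array([204., 235.]))] [0.50413445 0.33297354 0.34496311] 6.85
[array([318.2, 196.9]), array([155.3, 260.9]), array([187.3, 232.7]), array([222.1, 117.4]), array([231. , 204.5])]
[0.55105042 0.22850866 0.25203715] 14.44066500601735 [('treadle_pad', array([0.6, 0.2])), ('grip', array([-0.8, -0.1])), ('lens', array([ 0.7, -1.4])), ('beaker', array([-0.2, -0.9])), ('stand', array([-2.1,  1.5])), ('treadle_pad', array([-1.3,  1.9])), ('grip', array([-3.8,  1.3])), ('lens', array([-0.9,  1.9])), ('beaker', array([-0.8,  0.8])), ('grip', array([ 0.5, -1.5])), ('lens', array([0.2, 0.9])), ('beaker', array([ 3.2, -1.5]))]
```

View pics/w1.png

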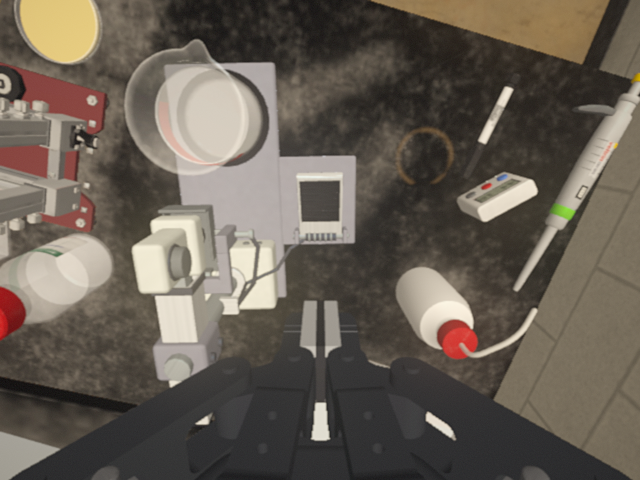

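The wrist view shows the treadle pad at (319,198), where I predicted it to within 1 px. The head is at (175,255), its button faces the treadle, and the way down is clear. I'll press now.

```bash
python3 - <<'E'
from h import *
s=np.load("s2.npy"); q=down(s[2]); p=W(s,L["treadle_pad"])
env.move_straight(list(p+[0,0,.03]),feed=.2)
f0=np.array(env.read_force())
hit=env.move_straight(list(p+[0,0,-.026]),feed=.04,max_force=16)
print(hit,env.read_ee_pos(),np.array(env.read_force())-f0)
env.hold(.3)
c=camera("scene"); cv2.imwrite("pics/press.png",cv2.resize(c["img"][170:360,220:420],(800,760))[:600])
r=pinpoint(c,"treadle_pad"); print(r[:1])
print(env.read_ee_pos(),np.array(env.read_force())-f0,env.read_clock())
E
```

```text
True [0.50329646 0.33499801 0.02763437] [-2.49022963 -1.34719564  9.02533309]
[{'at': [317.5, 284.2], 'p': 0.72}]
[0.50323154 0.3349866  0.02755481] [-2.3888811  -1.98470743  9.52375565] 10.35
```

View pics/press.png

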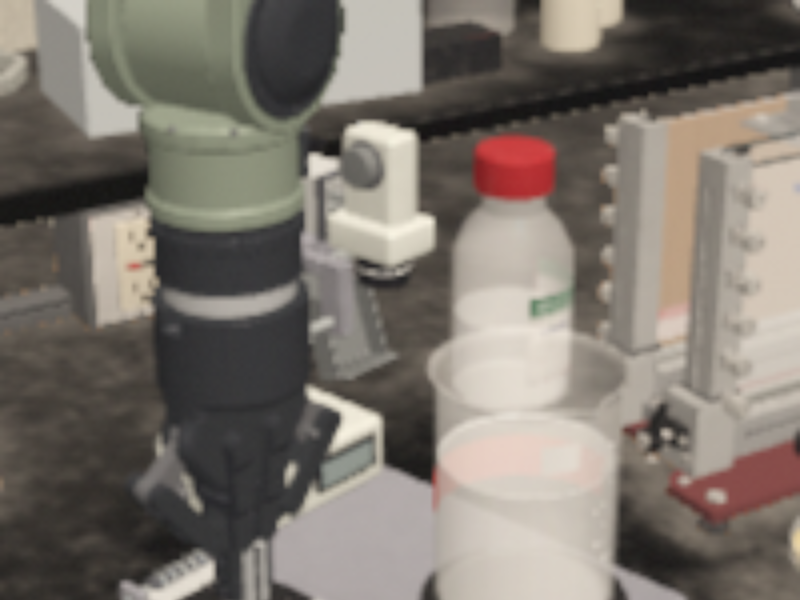

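The press reached 17 mm of pad travel, and it hit the 16 N limit at the stop. The picture shows the dark lens barrel bare at (385,270), with the grey tray hanging below it at (350,320). Next I'll go above the grip.

```bash
python3 - <<'E'
from h import *
s=np.load("s2.npy"); q=down(s[2]); g=W(s,L["grip"]); e=np.array(env.read_ee_pos())
env.move_straight([e[0],e[1],.36],feed=.25); claw.set_gripper(.085)
env.move_straight(list(g+[0,0,.124]),feed=.2)
c=wrist(); obs=see(c,["grip","lens","beaker","treadle_pad","sleeve_mouth"]); cv2.imwrite("pics/w2.png",c["img"])
print([(o[1],np.round(o[2])) for o in obs],[np.round(proj(c,W(s,L[o[1]])),1) for o in obs if o[1] in L])
for k in("grip","lock_button"): print(k,[(x["p"],np.round(x["rect"])) for x in look_for(c,k)[:1]])
o2=[o for o in obs if o[1] in L]
for n in("scene","top"): o2+=see(camera(n),["treadle_pad","grip","lens","beaker"])
s2,r=fit(o2,s); print(s2,np.degrees(s2[2]),[(o[1],np.round(x,1)) for o,x in zip(o2,r)]); np.save("s3.npy",s2)
i=[o for o in obs if o[1]=="grip"]
if i: print(onz(c,i[0][2],.236),g)
print(env.read_ee_pos(),env.read_clock())
E
```

```text
[('grip', array([243., 317.])), ('beaker', array([108., 317.])), ('treadle_pad', array([184., 413.])), ('sleeve_mouth', array([262., 317.]))] [array([316.5, 239.5]), array([317.9, 108.8]), array([412.2, 186.2])]
grip [(0.97, array([293., 198., 345., 268.]))]
lock_button [(0.87, array([332., 224., 342., 255.]))]
[0.55157062 0.22929174 0.27200705] 15.584856154295002 [('grip', array([-0.1, -2.6])), ('beaker', array([-0.1,  1.3])), ('treadle_pad', array([-0.8,  0.7])), ('treadle_pad', array([1.3, 2.3])), ('lens', array([-3.1,  1.5])), ('beaker', array([-1.9, -1.6]))]
[0.5477365  0.22826407 0.236     ] [0.54523999 0.2270124  0.236     ]
[0.54526001 0.2269664  0.36002855] 14.25
```

View pics/w2.png

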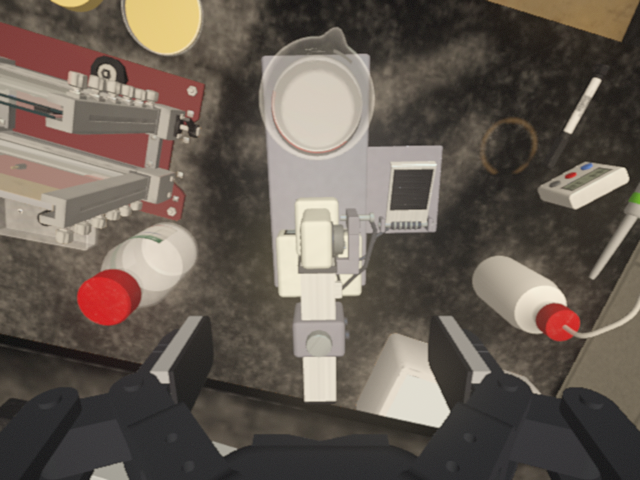

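The wrist view shows the grip at (317,240) with the button on its right side, centred between the open fingers. The midlines of the sleeve and base say the yaw is about 1° more than the gripper's, which matches the refit at 15.6°. I'll go down and pinch.

```bash
python3 - <<'E'
from h import *
s=np.load("s3.npy"); q=down(s[2]); g=W(s,(-.005,.0005,.216))
env.move_to(list(g+[0,0,.09]),q)
print(env.move_straight(list(g),feed=.12,max_force=10)); f0=np.array(env.read_force())
claw.set_gripper(0); env.hold(.2)
ax=np.array([np.cos(s[2]),np.sin(s[2]),0]); ay=np.array([-ax[1],ax[0],0])
f=np.array(env.read_force())-f0
print(env.read_grip_width(),env.read_grasp_force(),"fx,fy,fz",f@ax,f@ay,f[2],env.read_ee_pos(),g,env.read_clock())
E
```

```text
False
0.021284404672389373 59.48431581258774 fx,fy,fz -0.8608335829368455 -10.918588152229066 3.8403515360747917 [0.54772901 0.22522395 0.21685289] [0.54662012 0.22843003 0.216     ] 16.275
```

The button is fully in (width 21 mm). The tool was pushed 3.4 mm to −y, so the head's true centre is there. I'll re-centre on it and draw the arm out, correcting the side force as I go.

```bash
python3 - <<'E'
from h import *
s=np.load("s3.npy"); ax=np.array([np.cos(s[2]),np.sin(s[2]),0]); ay=np.array([-ax[1],ax[0],0])
f0=np.array(env.read_force()); e0=np.array(env.read_ee_pos())
env.move_straight(list(e0),feed=.03); env.hold(.1)
e0=np.array(env.read_ee_pos()); np.save("e0.npy",e0); print("park",e0,np.array(env.read_force())-f0)
lat=0
for d in(.01,.03,.05,.075,.1):
    tgt=e0-ax*d+ay*lat; env.move_straight(list(tgt),feed=.04); env.hold(.1)
    e=np.array(env.read_ee_pos()); f=np.array(env.read_force())-f0; dev=(e-tgt)@ay; lat=(e-e0)@ay+(dev if d>.02 else 0)*.5
    print(d,"travel",round(-(e-e0)@ax,4),"lat",round((e-e0)@ay,4),"dev",round(dev,4),"f",np.round([f@ax,f@ay,f[2]],1),round(env.read_grip_width(),4))
c=wrist(); cv2.imwrite("pics/w3.png",c["img"])
k=camera("scene"); o=see(k,["grip","lens","beaker"]); print([(x[1],np.round(x[2],1)) for x in o])
for n,z in(("grip",.236),("beaker",.0125)): print(n,[np.round(onz(x[0],x[2],z),4) for x in o if x[1]==n])
print(env.read_clock())
cv2.imwrite("pics/sc3.png",cv2.resize(k["img"][170:360,220:420],(800,760),interpolation=cv2.INTER_CUBIC)[:600])
E
```

```text
park [0.54771671 0.2251131  0.2169012 ] [-3.91236845  9.05694339 -4.91652534]
0.01 travel 0.0099 lat -0.0 dev -0.0 f [ 2.7 10.8 -7.1] 0.0215
0.03 travel 0.03 lat 0.0 dev 0.0 f [ 3.1 10.8 -6.7] 0.0214
0.05 travel 0.05 lat 0.0 dev -0.0 f [ 4.  11.3 -6.9] 0.0213
0.075 travel 0.0749 lat 0.0 dev -0.0 f [ 2.8 10.9 -7.9] 0.0216
0.1 travel 0.0999 lat 0.0 dev 0.0 f [ 3.1 11.  -8.5] 0.0212
[('grip', array([217.7, 351.5])), ('lens', array([249.4, 352.6])), ('beaker', array([322.7, 353.4]))]
grip [array([0.4662, 0.1885, 0.236 ])]
beaker [array([0.4361, 0.1987, 0.0125])]
20.6417
```

View pics/w3.png

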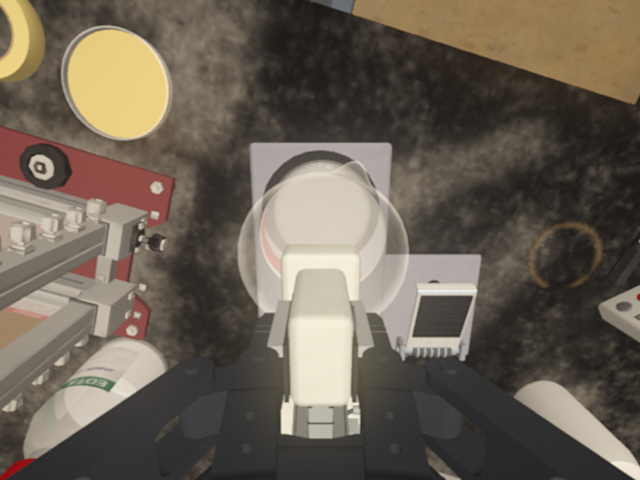

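View pics/sc3.png

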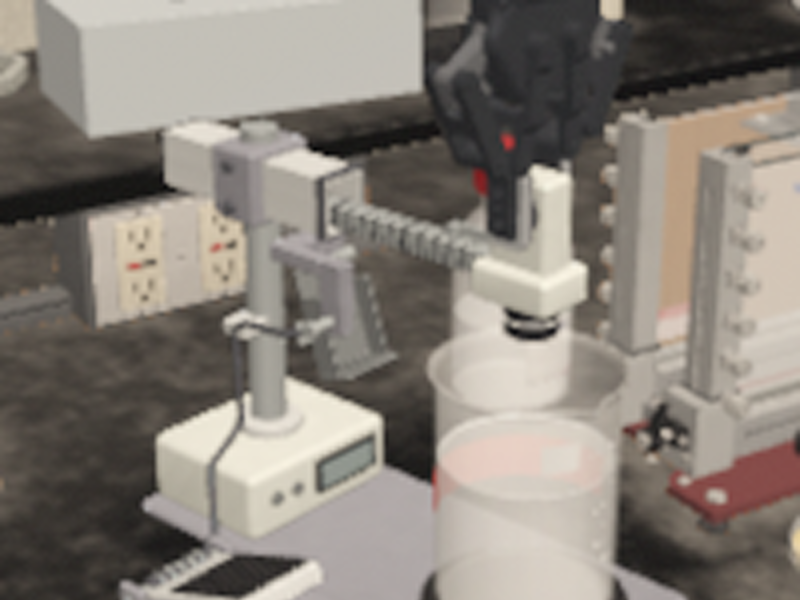

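The lens now hangs over the beaker at (530,320), the cover hangs open at (345,320), and the fingers are over the button. The TCP has travelled 99.9 mm. I'll check the scale at the sleeve edge once before handing in.

```bash
python3 - <<'E'
from h import *
c=camera("scene"); cv2.imwrite("pics/bar.png",cv2.resize(c["img"][205:245,295:348],None,fx=15,fy=15,interpolation=cv2.INTER_CUBIC))
e0=np.load("e0.npy"); s=np.load("s3.npy"); ax=np.array([np.cos(s[2]),np.sin(s[2]),0])
# expected pixels of bar points (top centre) relative to head, per 10 mm
e=np.array(env.read_ee_pos()); print("travel",(e0-e)@ax, env.read_grip_width(),env.read_grasp_force(),np.abs(env.read_joint_velocities()).max())
m=e0+ax*.03
for d in(0,.01,.05,.09,.1): print(d,((proj(c,[*(W(s,(0,0,0))[:2]*0+(e+ax*(.02+d))[:2]),.226])-[295,205])*15).round())
E
```

```text
travel 0.09987426856671118 0.021408884306791283 59.60088640451431 0.0008101463129912777
0 [732. 273.]
0.01 [673. 256.]
0.05 [448. 188.]
0.09 [234. 123.]
0.1 [182. 108.]
```

View pics/bar.png

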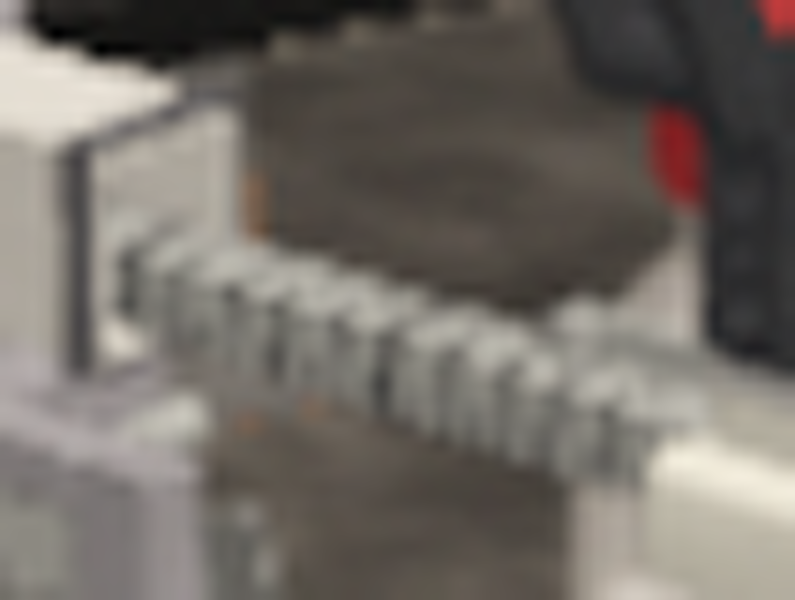

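The crop shows the thick 100 mm line at (130,270), right at the sleeve face. The thick 50 mm line is at (385,370), and the spacing between them fits. The arm stands still with the button squeezed in, so I'm handing in.

```bash
python3 -c "
from plant import env
print(env.sign_off(), env.read_clock())"
```

```text
the job is handed in; nothing more can be done
the job is handed in; nothing more can be done
```

I've handed the job in: the treadle went down to its stop and the lens cover dropped, and the arm is held at its 100 mm mark over the beaker with the lock button squeezed in; no verdict was shown.

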